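# Load the resin specimen blocks into their trays

## Task

Put both resin specimen blocks away: the block with the red tab into the tray with the red end, the one with the blue tab into the tray with the blue end. Each must lie fully down in its tray's cavity, white back underneath and tab in the tray's slot; the red-tab block is standing on its long edge, so it has to be laid onto its white back. Leave the petri dishes, the spray bottle and the marker pen where they are, and let go of everything at the end.

Things in the scene. Friction and masses are not known exactly. Their poses are not given: they have to be found in the camera images.
- beetle_block: Amber resin block with a dark beetle inside, 90 (x) by 52 (y) by 30 mm (z), 160 g; its opaque white back is 6 mm of the 30. A red tab, 22 wide, 14 high (z 0 to 14) and 16 mm long, sticks out of the middle of its +x end. Origin: centre of the white back's outer face; z points from there into the resin, x to the tab. Starts standing 52 mm high on its long -y side, facing any way.
- beetle_block_tab (a point): Middle of the outer end face of the red tab: 61 mm along the block's x from its origin, 7 mm up its z.
- snail_block: Amber resin block with a cream snail shell inside, 90 (x) by 52 (y) by 30 mm (z), 160 g; its opaque white back is 6 mm of the 30. A blue tab, 22 wide, 14 high (z 0 to 14) and 16 mm long, sticks out of the middle of its +x end. Origin: centre of the white back's outer face; z points from there into the resin, x to the tab. Starts lying on its white back, turned any way.
- snail_block_tab (a point): Middle of the outer end face of the blue tab: 61 mm along the block's x from its origin, 7 mm up its z.
- red_tray: Fixed grey tray, 134 (x) by 82 mm (y), with an open cavity 98 by 60 mm; cavity floor 6 mm, rim 16 mm above the bench. A slot for the tab, 30 mm wide, open above, its bottom level with the cavity floor, runs through the middle of the 18 mm thick red +x end wall. Origin: centre of its underside; z up, x towards the red slotted end.
- red_tray_nest (a point): Centre of the red tray's cavity floor, 6 mm above the bench; axes as the tray's.
- blue_tray: Fixed grey tray, 134 (x) by 82 mm (y), with an open cavity 98 by 60 mm; cavity floor 6 mm, rim 16 mm above the bench. A slot for the tab, 30 mm wide, open above, its bottom level with the cavity floor, runs through the middle of the 18 mm thick blue +x end wall. Origin: centre of its underside; z up, x towards the blue slotted end.
- blue_tray_nest (a point): Centre of the blue tray's cavity floor, 6 mm above the bench; axes as the tray's.
- dish_left: Closed petri dish with agar, 90 mm across, 15 mm high; origin at the centre of its underside. Leave alone.
- dish_right: Closed petri dish with agar, 90 mm across, 15 mm high; origin at the centre of its underside. Leave alone.
- spray_bottle: Upright blue spray bottle, 60 by 85 mm, 230 mm high; origin at the centre of its underside. Leave alone.
- marker: Marker pen lying on the bench, 135 mm long (x), 13 mm thick; origin under its middle. Leave alone.
Things that resemble listed ones, but are neither listed nor needed, are in the scene too. Leave any green or purple look-alike of the beetle_block alone.

How it is judged (in metres and radians):
At the end, for the whole second after the job is handed in: Both blocks lie at rest in the trays of their tab's colour, white back down (level within 0.08 rad) on the cavity floor (within 3 mm), centred within 5.5 mm along each side, lengthwise within 0.12 rad, the tab in the slot at the coloured end (angle between each of beetle_block, snail_block's own z axis and vertical below 0.08 rad and angle between the x axis of beetle_block and the x axis of red_tray_nest, either way round below 0.12 rad and x of beetle_block_tab in the frame of red_tray_nest above 0.053 m and z of beetle_block in the frame of red_tray_nest between -0.003 and 0.003 m and linear speed of each of beetle_block, snail_block below 0.02 m/s and angular speed of each of beetle_block, snail_block below 0.2 rad/s and x of beetle_block in the frame of red_tray_nest between -0.0055 and 0.0055 m and y of beetle_block in the frame of red_tray_nest between -0.0055 and 0.0055 m and angle between the x axis of snail_block and the x axis of blue_tray_nest, either way round below 0.12 rad and x of snail_block_tab in the frame of blue_tray_nest above 0.053 m and z of snail_block in the frame of blue_tray_nest between -0.003 and 0.003 m and x of snail_block in the frame of blue_tray_nest between -0.0055 and 0.0055 m and y of snail_block in the frame of blue_tray_nest between -0.0055 and 0.0055 m); the robot touches nothing.
It fails at once if the left petri dish pushed more than 30 mm from its place (distance of dish_left from where it was at the start of the episode above 0.03 m).
It fails at once if the right petri dish pushed more than 30 mm from its place (distance of dish_right from where it was at the start of the episode above 0.03 m).
It fails at once if the spray bottle pushed more than 30 mm from its place (distance of spray_bottle from where it was at the start of the episode above 0.03 m).
It fails at once if the marker pen pushed more than 30 mm from its place (distance of marker from where it was at the start of the episode above 0.03 m).
It also fails if it takes over 72 s, if anything falls off the work surface, if the arm or the gripper's body presses on something with over 40 N, if the wrist force passes 120 N, or if a joint passes its speed limit or range.

## Robot

A 6-joint arm with a two-finger parallel gripper is mounted at the origin on the work surface. World frame = base frame: x ahead of the robot, y to its left, z up, the work surface at z = 0. Lengths are in mm, angles in degrees, forces in N, time in s.
With the tool pointing down it reaches from about 350 to 850 mm from the base axis. Payload 8.1 kg.
Tool frame: the origin (TCP) lies midway between the tips of the shut fingers; the grasp point (between the pads) lies 19 mm behind it; x points along the fingers, y is the direction in which the jaws open and shut, and the axes are right-handed (so a half turn about x gives the same grasp; the last joint's range is limited). The gripper opens to 85 mm and grips with 20 to 120 N. Pads are 22 mm wide; open, the fingers measure 114 mm over their backs; the gripper's body (76 mm by 85 mm) begins 54 mm behind the grasp point. The pads swing forward as they close: fully open they stand 13 mm farther back than shut.
Start: joints at [62.315, 7.471, 85.268, -0, 87.261, -4.893], TCP at [232.414, 553.163, 231.292] pointing down, gripper open.
Joint ranges: [-169.43, 169.43], [-51.17, 129.36], [1.28, 143.12], [-76.62, 256.62], [0, 156.53], [-152.29, 152.29]. Speed limits (degrees/s): [136.94, 136.94, 159.86, 180, 180, 180].

## Interface

Orientations are given as [roll, pitch, yaw] about the fixed x, y, z axes, in that order (R = Rz(yaw) Ry(pitch) Rx(roll)).
In Python, from bench import r gives the robot as it stands.
- The arm moves only by the tool move_arm, never from a script. Its argument "deltas" is a list of rows, each a list of 2 entries, a list of its own where there are three numbers: the shift along the tool's x, y, z in mm, then the turn about the tool's x in degrees. A call has 1 to 12 rows; each row is the pose to reach, as a shift and turn from the pose measured when the call began, along the tool's axes at that moment; what a row does not reach only later rows make up. A row lasts 1/8 s, in which the tool goes at most 62.5 mm and 10.7 degrees, less where a joint would pass 70% of its speed; a pose out of reach is approached as far as the arm can. A call with a gripper value outside its range is refused whole. "jaw" is the opening, from -1 (shut) to 1 (fully open), set as the call begins (left out, the last holds). The fingers move at their own pace and stop on an object; "squeeze" is the grip in N (left out, the last holds). Time passes only in rows, so rows that repeat a pose let the fingers close. It gives the time, the measured TCP pose, the force and the opening at its end, in the units of the state.
- r.sense(): the state, without advancing time (a new reading comes with each control period).
- r.snapshot(name): name is "side" or "top"; returns (picture, depth): 384x512x3 uint8, red, green, blue; 384x512 float32, mm along the optical axis (not along the pixel's ray), 0 where there is no reading.
- r.get_calibration(name): a dict with "fovy" (degrees; the focal length in pixels is half the picture's height over the tangent of half this angle, whatever the lens; pixels are square), "cx", "cy" (the principal point, pixels), "k1" (the pictures are not rectified: a ray, as slopes to the right and down, at radius r is drawn at 1 + k1 r^2 times it, then the intrinsics apply), "position" and "attitude" of the camera in the world. Camera axes: x right, y down, z forward; pixel columns grow to the right and rows downward; lengths in mm; the calibration is good to about 2 mm. A picture is of the moment at which its call begins. get_calibration takes no time and is no camera call.
- r.hand_in(): hands the job in, once; it reports no verdict.
The state is a dict: "time": time; "joint_pos": joint angles; "qd": joint speeds; "joint_efforts": joint torques, N m; "tool_pos": TCP position; "tcp_rot": TCP orientation; "ft_force": force on the tool from outside, world axes, zero at the start; "wrist_torque": the same for the moment, N m; "finger_gap": finger opening in mm.
Only numpy, scipy, OpenCV 4.12 (cv2) and the standard library are available. Lean on these libraries where they do the work, as an engineer would, in place of code of your own. Each camera call takes 0.05 s, during which the arm holds its last target. There are 200 camera calls.

## Working session

There is one attempt and no reset: what is moved stays moved. The work goes in short steps, Python scripts to look and compute and a tool call to move; the robot and the scene stay as the last step left them, time stands still between calls to the robot, and variables do not carry over. Pictures are saved under pics/ and viewed, about 8 in all and at most 12, crops included, and the job is handed in when it is done.

Besides the shell and the picture viewer there is one more tool, called after "Request:" as name(argument=value, ...) on one line, values as JSON. move_arm: Moves the arm, as the interface text tells. Its arguments: {"type":"object","properties":{"deltas":{"type":"array","items":{"type":"array"}},"jaw":{"type":"number"},"squeeze":{"type":"number"}},"required":["deltas"]}

```bash
ls; mkdir -p pics; cat > h.py <<'E'
import numpy as np,cv2
from bench import r
from scipy.spatial.transform import Rotation as R
def cam(n):
    c=r.get_calibration(n); return c
def world(n,depth):
    c=cam(n);f=192/np.tan(np.radians(c["fovy"]/2))
    H,W=depth.shape
    u,v=np.meshgrid(np.arange(W),np.arange(H))
    K=np.array([[f,0,c["cx"]],[0,f,c["cy"]],[0,0,1.]])
    p=cv2.undistortPoints(np.stack([u,v],-1).reshape(-1,1,2).astype(np.float64),K,np.array([c["k1"],0,0,0.])).reshape(H,W,2)
    P=np.dstack([p[...,0]*depth,p[...,1]*depth,depth])
    A=np.array(c["attitude"]);M=R.from_euler('xyz',A,degrees=True).as_matrix() if A.size==3 else A
    w=P@M.T+np.array(c["position"]); w[depth<=0]=np.nan
    return w
def shot(n,save):
    im,d=r.snapshot(n);cv2.imwrite(f"pics/{save}.png",im[...,::-1]);np.savez(f"pics/{save}.npz",im=im,d=d,w=world(n,d));return im,d
E
python3 - <<'E'
from h import *
print(r.get_calibration("top"));print(r.get_calibration("side"));print(r.sense())
a,_=shot("top","t0");b,_=shot("side","s0")
E
```

```text
pics
{'fovy': 57.57120061348292, 'cx': 249.23152885317361, 'cy': 191.4690673373307, 'k1': -0.0627993401800461, 'position': array([322.44558738,  23.99673657, 955.17787331]), 'attitude': array([-167.55029113,    0.27536851,  -85.59264846])}
{'fovy': 42.50350877527427, 'cx': 257.18519778066076, 'cy': 198.11158981231034, 'k1': -0.14197015528766918, 'position': array([ -64.67016104, -753.50232544, 1213.47128434]), 'attitude': array([-139.89494838,    0.59723363,  -38.99666724])}
{'time': 0.0, 'joint_pos': array([ 6.23139199e+01,  7.51519557e+00,  8.53304734e+01, -8.08254253e-04,
        8.72609667e+01, -4.89399665e+00]), 'qd': array([ 0.07234196,  0.02478792, -0.0056974 , -0.02838339, -0.01323093,
       -0.05352579]), 'joint_efforts': array([-8.53048768e-04, -5.69408333e+01, -5.00539541e+01, -4.93176558e-04,
        1.48686091e-02,  1.18070452e-05]), 'tool_pos': array([232.16724799, 552.65947543, 230.23207171]), 'tcp_rot': array([ -94.46026203,   89.89336124, -117.25230615]), 'ft_force': array([-0.77912421, -0.15165255, -0.2531915 ]), 'wrist_torque': array([-0.0349606 ,  0.00885442,  0.02581783]), 'finger_gap': 85.80978525644382}
```

View pics/t0.png

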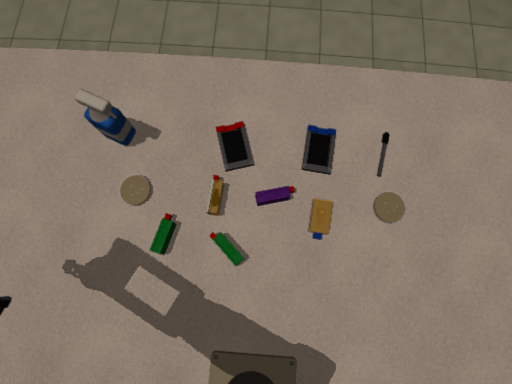

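View pics/s0.png

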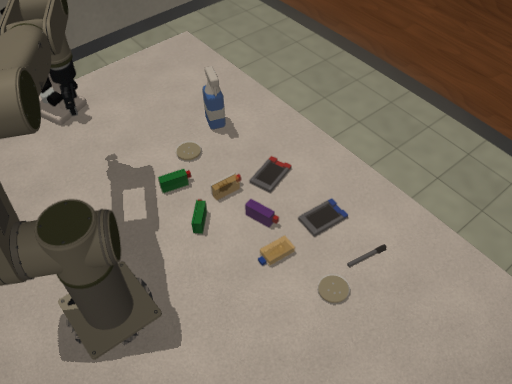

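Red-tab candidates in the top view: the amber block (215,195), two green ones (163,236) and (228,248), and a purple one (274,196). I choose the amber block at (215,195). The blue-tab block is at (321,217), the red tray at (235,146) and the blue tray at (319,150).

```bash
cat > meas.py <<'E'
from h import *
def rep(name,u0,u1,v0,v1,zmin,zmax,lab):
    D=np.load(f"pics/{name}.npz");w=D["w"][v0:v1,u0:u1].reshape(-1,3);c=D["im"][v0:v1,u0:u1].reshape(-1,3).astype(int)
    m=(w[:,2]>zmin)&(w[:,2]<zmax);q=w[m][:,:2].astype(np.float32)
    (cx,cy),(a,b),t=cv2.minAreaRect(q)
    if a<b:a,b,t=b,a,t+90
    sat=(c.max(1)-c.min(1)>60)
    red=sat&(c[:,0]>2.2*c[:,1])&(c[:,0]>2.2*c[:,2]);blue=sat&(c[:,2]>1.5*c[:,0])&(c[:,2]>1.3*c[:,1])
    print(lab,"n",m.sum(),"rect c",np.round([cx,cy],1),"size",np.round([a,b],1),"ang",round(t,1),"z pct",np.round(np.percentile(w[m][:,2],[5,50,95]),1))
    for nme,k in(("red",red),("blue",blue)):
        if k.sum()>5:print("   ",nme,k.sum(),np.round(np.nanmedian(w[k],0),1))
E
python3 - <<'E'
from meas import *
w=np.load("pics/t0.npz")["w"];print("bench z",np.round(np.nanpercentile(w[300:330,350:500,2],[5,50,95]),1))
rep("t0",200,232,170,222,40,65,"beetle top")
rep("t0",200,232,170,222,8,65,"beetle all")
rep("t0",305,340,192,245,24,40,"snail top")
rep("t0",305,340,192,245,8,40,"snail all")
rep("t0",212,260,116,176,11,30,"redtray")
rep("t0",298,342,120,180,11,30,"bluetray")
ws=np.load("pics/s0.npz")["w"];print("bench z",np.round(np.nanpercentile(ws[300:350,200:280,2],[5,50,95]),1))
rep("s0",205,246,168,202,40,65,"beetle top")
rep("s0",253,300,232,268,24,40,"snail top")
rep("s0",245,297,152,192,11,30,"redtray")
rep("s0",293,352,195,240,11,30,"bluetray")
D=cv2.imread("pics/t0.png")[105:260,140:350];E=cv2.imread("pics/s0.png")[140:275,150:355]
cv2.imwrite("pics/c0.png",cv2.resize(np.vstack([cv2.resize(D,(205,151)),E]),None,fx=2,fy=2,interpolation=cv2.INTER_CUBIC))
E
```

```text
bench z [-3.9 -1.2  1.6]
beetle top n 396 rect c [505.1 135.1] size [94.3 30.6] ang 175.2 z pct [47.3 50.7 53.5]
    red 26 [557.5 137.7  36.2]
beetle all n 486 rect c [510.9 134.3] size [106.2  30.9] ang 175.5 z pct [20.  50.3 53.3]
    red 26 [557.5 137.7  36.2]
snail top n 621 rect c [ 475.3 -152.7] size [90.7 50.3] ang 174.0 z pct [26.1 28.9 31.8]
    blue 36 [ 423.2 -146.7   13.1]
snail all n 708 rect c [ 467.3 -151.8] size [106.8  50.4] ang 174.0 z pct [13.1 28.4 31.6]
    blue 36 [ 423.2 -146.7   13.1]
redtray n 536 rect c [662.1  97.9] size [135.5  82.1] ang 17.5 z pct [11.9 14.9 17.4]
    red 156 [716.3 115.8  13.5]
bluetray n 535 rect c [ 670.3 -143.8] size [135.7  80.5] ang 174.8 z pct [11.9 14.7 17.7]
    blue 120 [ 727.  -151.    13.1]
bench z [-3.   1.1  5.3]
beetle top n 268 rect c [487.6 132.8] size [151.7  40.9] ang 1.4 z pct [42.1 51.6 56.1]
    red 7 [560.7 136.   38.2]
snail top n 480 rect c [ 476.5 -155.3] size [96.6 54.8] ang 171.9 z pct [25.9 30.5 34.9]
    blue 26 [ 424.2 -150.3   15.9]
redtray n 408 rect c [665.3  96.9] size [140.5  86. ] ang 16.7 z pct [11.5 15.7 21.4]
    red 74 [719.6 116.8  15.1]
bluetray n 468 rect c [ 673.3 -146.2] size [136.8  84.9] ang 175.8 z pct [11.5 16.2 21.2]
    blue 45 [ 731.  -149.3   15.8]
```

View pics/c0.png

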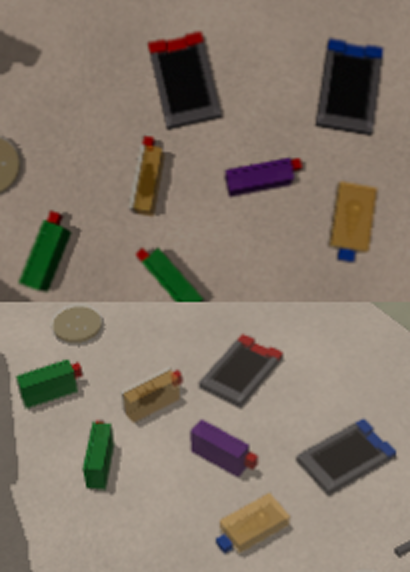

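```bash
cat > plan.py <<'E'
from h import *
def pose():
    s=r.sense();M=R.from_euler('xyz',s["tcp_rot"],degrees=True).as_matrix();return s,np.array(s["tool_pos"]),M
def plan(*T):
    s,p,M=pose();psi=np.degrees(np.arctan2(M[1,1],M[0,1]))
    print("t",round(s["time"],2),"tcp",np.round(p,1),"x-axis",np.round(M[:,0],3),"jawyaw",round(psi,1),"J1,J6",np.round(s["joint_pos"][[0,5]],1),"gap",round(s["finger_gap"],1),"F",np.round(s["ft_force"],1))
    for x,y,z,a in T:
        d=M.T@(np.array([x,y,z])-p);da=psi-a  # turn + about down axis reduces yaw
        print((x,y,z,a),"->",np.round(d,1),"turn",round(da,1),"(or +-180) J1new",round(np.degrees(np.arctan2(y,x)),1))
E
python3 - <<'E'
from plan import *
w=np.load("pics/t0.npz")["w"]
for n,(u,v) in dict(purple=(274,196),purL=(257,198),green2=(228,248),dishL=(136,190)).items(): print(n,np.round(w[v,u]))
a=np.radians(-4.5);ex=np.array([np.cos(a),np.sin(a)]);ey=np.array([-ex[1],ex[0]]);c=np.array([505,135.])
s=c-50*ey; 
plan((*s,120,-4.5),(*s,42,-4.5),(*(c+20*ey),42,-4.5))
E
```

```text
purple [514. -23.  51.]
purL [505.  22.  53.]
green2 [369.  86.  52.]
dishL [509. 359.  15.]
t 0.1 tcp [232.2 552.7 230.3] x-axis [-0.001 -0.001 -1.   ] jawyaw 67.2 J1,J6 [62.3 -4.9] gap 84.9 F [ 0.3 -0.9 -0.5]
(np.float64(501.07704521360773), np.float64(85.1541333133436), 120, -4.5) -> [ 110.8 -326.7  429.1] turn 71.7 (or +-180) J1new 9.6
(np.float64(501.07704521360773), np.float64(85.1541333133436), 42, -4.5) -> [ 188.8 -326.6  429.1] turn 71.7 (or +-180) J1new 9.6
(np.float64(506.5691819145569), np.float64(154.93834667466257), 42, -4.5) -> [ 188.7 -260.1  407.1] turn 71.7 (or +-180) J1new 17.0
```

Request:
move_arm(deltas=[[[30,-326.7,429.1],72],[[30,-326.7,429.1],72],[[30,-326.7,429.1],72],[[30,-326.7,429.1],72],[[30,-326.7,429.1],72],[[30,-326.7,429.1],72],[[60,-326.7,429.1],72],[[60,-326.7,429.1],72],[[80,-326.7,429.1],72],[[110,-326.7,429.1],72],[[110,-326.7,429.1],72],[[110,-326.7,429.1],72]], jaw=0)

```text
time: 1.6
tool_pos: [501.3, 85.6, 121.7]
tcp_rot: [-5.6, 89.9, -100.4]
ft_force: [-0.4, 1.1, 1.6]
finger_gap: 42.9
```

```bash
python3 - <<'E'
from plan import *
plan((501,85,38,-4.5),(503.5,115,38,-4.5),(507.5,165,38,-4.5))
E
```

```text
t 1.6 tcp [501.3  85.6 121.7] x-axis [-0.    -0.001 -1.   ] jawyaw -4.8 J1,J6 [4.  8.7] gap 42.9 F [-0.4  1.1  1.6]
(501, 85, 38, -4.5) -> [83.7 -0.3  0.5] turn -0.3 (or +-180) J1new 9.6
(503.5, 115, 38, -4.5) -> [ 83.7  -0.3 -29.6] turn -0.3 (or +-180) J1new 12.9
(507.5, 165, 38, -4.5) -> [ 83.6  -0.4 -79.8] turn -0.3 (or +-180) J1new 18.0
```

Request:
move_arm(deltas=[[[60,0,0],0],[[84,0,0],0],[[84,0,0],0],[[84,0,-15],0],[[84,0,-22],0],[[84,0,-27],0],[[84,0,-33],0],[[84,0,-39],0],[[84,0,-45],0],[[84,0,-52],0],[[84,0,-58],0],[[84,0,-62],0]])

```text
time: 3.1
tool_pos: [506.4, 147.7, 37.6]
tcp_rot: [-9.2, 89.9, -103.9]
ft_force: [0.4, -0.4, 0.6]
finger_gap: 43.1
```

```bash
python3 - <<'E'
from plan import *
plan((501,60,160,-4.5)); shot("side","s1")
cv2.imwrite("pics/c1.png",cv2.resize(cv2.imread("pics/s1.png")[100:270,130:330],None,fx=3,fy=3))
E
```

```text
t 3.1 tcp [506.4 147.7  37.6] x-axis [-0.    -0.001 -1.   ] jawyaw -4.7 J1,J6 [10.7 15.5] gap 43.1 F [ 0.4 -0.4  0.6]
(501, 60, 160, -4.5) -> [-122.3    1.8   88. ] turn -0.2 (or +-180) J1new 6.8
```

View pics/c1.png

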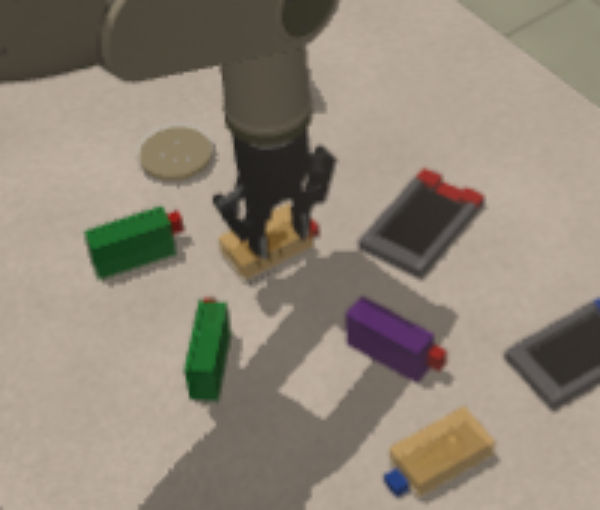

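It toppled onto its back. While the beetle settles, go for the snail block.

```bash
python3 - <<'E'
from plan import *
plan((476,-154,120,84),(476,-154,10,84))
E
```

```text
t 3.15 tcp [506.4 148.   37.6] x-axis [-0.    -0.001 -1.   ] jawyaw -4.7 J1,J6 [10.8 15.5] gap 42.6 F [-0.1  1.1 -0.5]
(476, -154, 120, 84) -> [-82.   -5.4 303.6] turn -88.7 (or +-180) J1new -17.9
(476, -154, 10, 84) -> [ 28.   -5.4 303.4] turn -88.7 (or +-180) J1new -17.9
```

Request:
move_arm(deltas=[[[-60,0,10],0],[[-82,-5.4,303.6],-88.7],[[-82,-5.4,303.6],-88.7],[[-82,-5.4,303.6],-88.7],[[-82,-5.4,303.6],-88.7],[[-82,-5.4,303.6],-88.7],[[-82,-5.4,303.6],-88.7],[[-82,-5.4,303.6],-88.7],[[-82,-5.4,303.6],-88.7],[[-82,-5.4,303.6],-88.7],[[-82,-5.4,303.6],-88.7],[[-82,-5.4,303.6],-88.7]], jaw=1)

```text
time: 4.65
tool_pos: [476.0, -154.1, 120.0]
tcp_rot: [-96.8, 89.9, -103.0]
ft_force: [0.5, -0.0, -0.1]
finger_gap: 85.6
```

```bash
python3 - <<'E'
from plan import *
from meas import rep
shot("top","t2");shot("side","s2")
D=np.load("pics/t2.npz")
for n,zr in(("t2",(24,40)),):
    rep(n,175,235,160,225,*zr,"beetle top");rep(n,175,235,160,225,8,40,"beetle all")
rep("s2",195,248,160,206,22,42,"beetle side")
rep("s2",245,297,152,192,11,30,"redtray")
plan((476,-154,40,84),(476,-154,10,84))
a=cv2.imread("pics/t2.png")[110:260,150:350];b=cv2.imread("pics/s2.png")[130:280,180:380]
cv2.imwrite("pics/c2.png",cv2.resize(np.hstack([a,b]),None,fx=2,fy=2))
E
```

```text
beetle top n 632 rect c [506.4 177.3] size [90.3 52.3] ang 175.1 z pct [26.1 28.8 31.7]
    red 38 [560.3 173.1  13.2]
beetle all n 791 rect c [519.4 170.8] size [230.8  78.2] ang 154.4 z pct [12.7 28.3 31.5]
    red 38 [560.3 173.1  13.2]
beetle side n 379 rect c [478.8 166.9] size [165.5  81.3] ang 16.2 z pct [24.6 30.6 35. ]
    red 11 [563.6 168.   15.1]
redtray n 119 rect c [616.3 113.5] size [89.9 39.4] ang 50.6 z pct [11.8 16.6 20.7]
t 4.75 tcp [ 476. -154.  120.] x-axis [-0.    -0.001 -1.   ] jawyaw 83.8 J1,J6 [ -23.8 -107.6] gap 85.5 F [-0.1 -0.1  0.2]
(476, -154, 40, 84) -> [80.   0.1  0. ] turn -0.2 (or +-180) J1new -17.9
(476, -154, 10, 84) -> [1.1e+02 1.0e-01 0.0e+00] turn -0.2 (or +-180) J1new -17.9
```

View pics/c2.png

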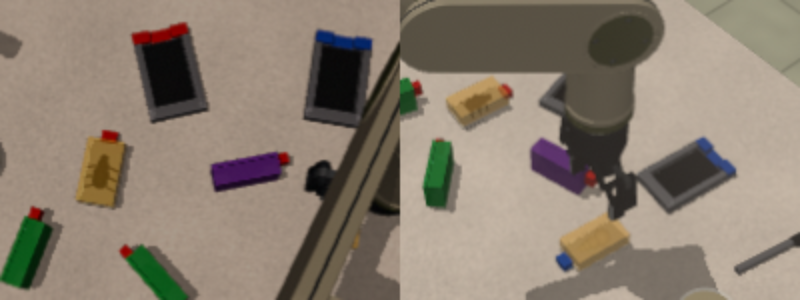

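The beetle block lies on its white back with the tab forward. Descend and grip the snail block.

Request:
move_arm(deltas=[[[50,0,0],0],[[90,0,0],0],[[105,0,0],0],[[110,0,0],0],[[110,0,0],0]])

```text
time: 5.38
tool_pos: [477.0, -154.6, 11.2]
tcp_rot: [-49.3, 89.9, -55.5]
ft_force: [0.9, -0.5, 0.4]
finger_gap: 85.4
```

Request:
move_arm(deltas=[[[0,0,0],0],[[0,0,0],0],[[0,0,0],0],[[0,0,0],0],[[0,0,0],0],[[0,0,0],0]], jaw=-1, squeeze=50)

```text
time: 6.12
tool_pos: [478.2, -155.1, 12.7]
tcp_rot: [-31.3, 89.7, -37.5]
ft_force: [-1.7, 0.5, 8.0]
finger_gap: 50.6
```

Request:
move_arm(deltas=[[[-10,0,0],0],[[-40,0,0],0],[[-90,0,0],0],[[-90,0,0],0],[[-90,0,0],0]])

```text
time: 6.75
tool_pos: [477.9, -154.8, 103.0]
tcp_rot: [-29.9, 89.7, -36.1]
ft_force: [-1.3, -0.7, -2.0]
finger_gap: 51.3
```

```bash
python3 - <<'E'
from plan import *
plan((672,-145,100,-95),(672,-145,17.5,-95))
E
```

```text
t 6.75 tcp [ 477.9 -154.8  103. ] x-axis [ 0.004 -0.003 -1.   ] jawyaw 83.8 J1,J6 [ -23.8 -107.5] gap 51.3 F [-1.3 -0.7 -2. ]
(672, -145, 100, -95) -> [  3.8  30.7 191.9] turn 178.8 (or +-180) J1new -12.2
(672, -145, 17.5, -95) -> [ 86.3  30.9 191.5] turn 178.8 (or +-180) J1new -12.2
```

Request:
move_arm(deltas=[[[0,30.7,191.9],45],[[0,30.7,191.9],45],[[0,30.7,191.9],45],[[0,30.7,191.9],90],[[0,30.7,191.9],90],[[0,30.7,191.9],90],[[0,30.7,191.9],90],[[0,30.7,191.9],120],[[0,30.7,191.9],120],[[0,30.7,191.9],120],[[0,30.7,191.9],150],[[0,30.7,191.9],150]])

```text
time: 8.25
tool_pos: [670.4, -144.6, 101.1]
tcp_rot: [53.5, 89.9, -82.0]
ft_force: [-0.3, -0.3, -0.5]
finger_gap: 50.7
```

```bash
python3 - <<'E'
from plan import *
plan((672,-145,60,-95))
E
```

```text
t 8.25 tcp [ 670.4 -144.6  101.1] x-axis [ 0.    -0.002 -1.   ] jawyaw -45.5 J1,J6 [-16.4  29.1] gap 50.7 F [-0.3 -0.3 -0.5]
(672, -145, 60, -95) -> [41.1  1.3 -0.9] turn 49.5 (or +-180) J1new -12.2
```

Request:
move_arm(deltas=[[[20,1.3,-0.9],49.5],[[30,1.3,-0.9],49.5],[[41,1.3,-0.9],49.5],[[41,1.3,-0.9],49.5],[[41,1.3,-0.9],49.5],[[41,1.3,-0.9],49.5],[[41,1.3,-0.9],49.5]])

```text
time: 9.12
tool_pos: [671.2, -144.7, 58.8]
tcp_rot: [48.5, 89.9, -136.3]
ft_force: [-0.2, 0.2, -1.6]
finger_gap: 50.7
```

```bash
python3 - <<'E'
from plan import *
plan((672,-145,17.5,-95))
shot("top","t3");shot("side","s3")
a=cv2.imread("pics/t3.png")[100:190,270:370];b=cv2.imread("pics/s3.png")[150:240,270:370]
cv2.imwrite("pics/c3.png",cv2.resize(np.hstack([a,b]),None,fx=4,fy=4,interpolation=cv2.INTER_CUBIC))
E
```

```text
t 9.12 tcp [ 671.2 -144.7   58.8] x-axis [-0.002 -0.001 -1.   ] jawyaw -94.8 J1,J6 [-16.4  78.4] gap 50.7 F [-0.2  0.2 -1.6]
(672, -145, 17.5, -95) -> [41.3  0.1 -0.8] turn 0.2 (or +-180) J1new -12.2
```

View pics/c3.png

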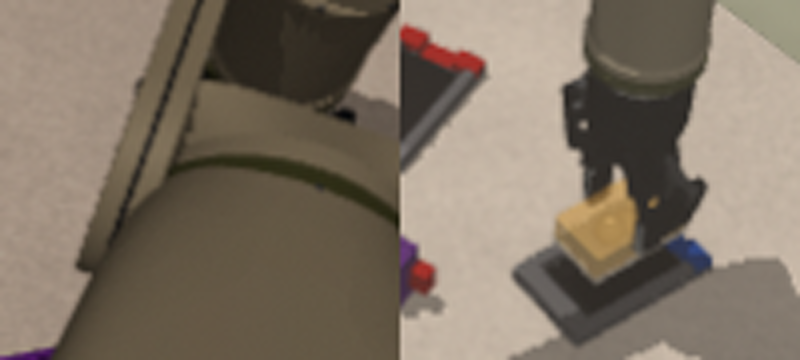

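```bash
python3 - <<'E'
from plan import *
D=np.load("pics/s3.npz");w=D["w"];im=D["im"].astype(int)
a=np.radians(-4.8);ex=np.array([np.cos(a),np.sin(a)]);ey=np.array([-ex[1],ex[0]]);c=np.array([673.3,-146.2])
u=(w[...,:2]-c)@ex;v=(w[...,:2]-c)@ey;z=w[...,2]
A=np.zeros(z.shape,bool);A[190:225,300:335]=1
am=A&(im[...,0]>1.5*im[...,2])&(im[...,0]>90)
print(am.sum(),"z",np.percentile(z[am],[2,10,50,90,98]))
zt=np.percentile(z[am],90)
top=am&(z>zt-5);face=am&(z<zt-9)
print("top u",np.percentile(u[top],[2,10,50,90,98]),"v",np.percentile(v[top],[2,10,50,90,98]))
print("below-top u",np.round(np.percentile(u[face],[5,25,50,75,95]),1),"v",np.round(np.percentile(v[face],[2,10,50,90,98]),1))
for r_ in range(198,222):print(r_,[(int(round(u[r_,k])),int(round(v[r_,k])),int(round(z[r_,k]))) for k in range(308,336,4) if am[r_,k]])
# same reference: snail before grasp
D0=np.load("pics/s0.npz");
E
```

```text
325 z [ 57.88851075  66.2550585   76.44223498  80.83111493 127.91402093]
top u [-42.44625098 -37.31122307 -16.81546489   4.62456172  17.06224902] v [-28.29965201 -23.03057432  -1.02221264  19.21344975  23.19338168]
below-top u [-44.4 -43.2 -41.7 -29.4   4.7] v [-28.3 -26.2  -7.1  21.9  69.4]
198 [(0, 24, 77), (9, 17, 78)]
199 [(-2, 22, 75), (8, 16, 75)]
200 [(-15, 26, 76), (-6, 18, 77), (5, 11, 77), (-20, -28, 132), (24, -3, 77)]
201 [(-18, 21, 78), (-10, 13, 80), (0, 6, 80), (-13, -23, 118), (19, -9, 82)]
202 [(12, 70, 4), (-22, 17, 81), (-8, 14, 73), (1, 7, 74), (-17, -27, 119)]
203 [(-34, 21, 80), (-23, 16, 77), (-15, 7, 80), (-4, 1, 78), (6, -6, 79)]
204 [(-34, 21, 75), (-27, 11, 80), (-16, 5, 78), (-7, -3, 80), (5, -7, 76)]
205 [(-35, 19, 73), (-29, 8, 79), (-22, -1, 84), (-10, -6, 80), (-14, -26, 103)]
206 [(-40, 13, 78), (-30, 6, 77), (-19, 1, 75), (-10, -6, 76), (-12, -25, 97)]
207 [(-41, 12, 75), (-35, 1, 81), (-21, -2, 75), (-15, -12, 81), (-13, -26, 94)]
208 [(-43, 9, 74), (-36, -1, 80), (-26, -7, 79), (-15, -12, 76), (-15, -28, 92)]
209 [(-45, 6, 74), (-36, -2, 76), (-24, -6, 71), (-19, -17, 79), (-15, -30, 89)]
210 [(-44, 6, 68), (-37, -3, 73), (-30, -12, 77), (-19, -18, 76)]
211 [(-43, 8, 61), (-42, -9, 78), (-35, -18, 82), (-21, -21, 75)]
212 [(-43, -10, 75), (-36, -19, 80), (-25, -25, 78)]
213 [(-43, -11, 71), (-37, -21, 77), (-25, -26, 73)]
214 [(-44, -12, 68), (-38, -23, 75), (-28, -29, 74)]
215 [(-40, -9, 58), (-40, -25, 74), (-24, -26, 64)]
216 [(-43, -12, 58), (-38, -24, 67)]
217 [(-42, -29, 70)]
218 []
219 []
220 []
221 []
```

Request:
move_arm(deltas=[[[10,0,1.6],0.2],[[25,0,1.6],0.2],[[32,0,1.6],0.2],[[36,0,1.6],0.2],[[39,0,1.6],0.2],[[39,0,1.6],0.2]])

```text
time: 9.98
tool_pos: [670.1, -144.8, 20.6]
tcp_rot: [82.3, 89.9, -102.8]
ft_force: [-0.0, -0.2, -0.4]
finger_gap: 50.7
```

Request:
move_arm(deltas=[[[1,0,0],0],[[1,0,0],0],[[1,0,0],0],[[0,0,0],0]], jaw=0.7)

```text
time: 10.48
tool_pos: [670.1, -144.8, 20.7]
tcp_rot: [82.4, 89.9, -102.7]
ft_force: [-0.1, 0.4, -0.0]
finger_gap: 72.5
```

Request:
move_arm(deltas=[[[-30,0,0],0],[[-80,0,0],0],[[-100,0,0],0],[[-100,0,0],0]], jaw=1)

```text
time: 10.98
tool_pos: [671.7, -145.0, 123.1]
tcp_rot: [146.9, 89.7, -38.2]
ft_force: [0.5, -0.0, -0.3]
finger_gap: 85.3
```

```bash
python3 - <<'E'
from plan import *
plan((507,176.5,120,85),(507,176.5,11,85))
E
```

```text
t 10.97 tcp [ 671.7 -145.   123.1] x-axis [ 0.004 -0.003 -1.   ] jawyaw -95.1 J1,J6 [-16.4  78.7] gap 85.3 F [ 0.5 -0.  -0.3]
(507, 176.5, 120, 85) -> [   1.5 -305.8  192.4] turn -180.1 (or +-180) J1new 19.2
(507, 176.5, 11, 85) -> [ 110.5 -306.1  192.8] turn -180.1 (or +-180) J1new 19.2
```

Request:
move_arm(deltas=[[[0,-305.8,192.4],0],[[0,-305.8,192.4],0],[[0,-305.8,192.4],0],[[0,-305.8,192.4],0],[[0,-305.8,192.4],0],[[0,-305.8,192.4],0],[[0,-305.8,192.4],0],[[0,-305.8,192.4],0],[[0,-305.8,192.4],0],[[0,-305.8,192.4],0]])

```text
time: 12.22
tool_pos: [507.3, 175.5, 121.2]
tcp_rot: [141.5, 89.7, -43.7]
ft_force: [-0.5, 0.6, 0.6]
finger_gap: 85.4
```

```bash
python3 - <<'E'
from plan import *
from meas import rep
shot("top","t4");shot("side","s4")
rep("t4",298,342,120,180,24,44,"snail in blue tray")
rep("s4",293,352,190,240,26,48,"snail in tray side")
rep("s4",293,352,190,240,11,22,"tray side")
D=np.load("pics/t4.npz");print("blue",np.round(np.nanmedian(D["w"][145:158,312:326].reshape(-1,3),0),1))
plan((507.2,176.5,11,-95))
a=cv2.imread("pics/t4.png")[110:190,280:360];b=cv2.imread("pics/s4.png")[180:260,280:360]
cv2.imwrite("pics/c4.png",cv2.resize(np.hstack([a,b]),None,fx=4,fy=4,interpolation=cv2.INTER_CUBIC))
E
```

```text
snail in blue tray n 578 rect c [ 670.7 -144.2] size [92.2 52. ] ang 175.8 z pct [31.  34.9 38. ]
    blue 84 [ 727.3 -142.4   15.4]
snail in tray side n 442 rect c [ 661.4 -145.6] size [110.8  56.8] ang 174.7 z pct [28.8 36.6 41.1]
    blue 17 [ 729.4 -177.7   16.3]
tray side n 414 rect c [ 670.7 -151.1] size [136.5  97.2] ang 176.9 z pct [11.8 16.5 20.9]
    blue 17 [ 729.4 -177.7   16.3]
blue [ 654.4 -137.7   34.9]
t 12.32 tcp [507.3 175.7 121.4] x-axis [ 0.004 -0.003 -1.   ] jawyaw -95.1 J1,J6 [ 13.8 109. ] gap 85.3 F [-0.3 -0.4  0.1]
(507.2, 176.5, 11, -95) -> [110.4  -1.1   0.7] turn -0.1 (or +-180) J1new 19.2
```

View pics/c4.png

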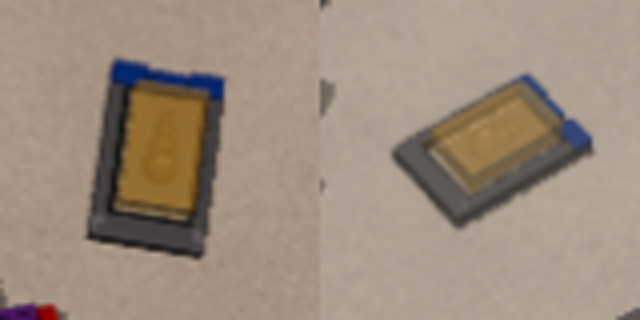

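The snail block is seated: its centre is within 1 mm of the tray's, its top is at 36 mm after the bias, and the tab is in the slot. Now the beetle block.

Request:
move_arm(deltas=[[[50,-1.1,0.7],0],[[90,-1.1,0.7],0],[[105,-1.1,0.7],0],[[110,-1.1,0.7],0],[[110,-1.1,0.7],0]])

```text
time: 12.95
tool_pos: [508.2, 176.8, 12.7]
tcp_rot: [159.2, 89.6, -26.0]
ft_force: [-0.1, -0.0, 0.0]
finger_gap: 85.4
```

Request:
move_arm(deltas=[[[0,0,0],0],[[0,0,0],0],[[0,0,0],0],[[0,0,0],0],[[0,0,0],0],[[0,0,0],0]], jaw=-1)

```text
time: 13.7
tool_pos: [509.6, 177.1, 14.3]
tcp_rot: [171.0, 89.5, -14.1]
ft_force: [-1.2, -0.6, 6.3]
finger_gap: 50.6
```

Request:
move_arm(deltas=[[[-10,0,0],0],[[-40,0,0],0],[[-80,0,0],0],[[-80,0,0],0],[[-80,0,0],0]])

```text
time: 14.32
tool_pos: [508.7, 177.2, 94.2]
tcp_rot: [170.8, 89.5, -14.3]
ft_force: [0.0, -0.3, -1.9]
finger_gap: 50.6
```

```bash
python3 - <<'E'
from plan import *
plan((663.4,97.5,60,-72.8))
E
```

```text
t 14.32 tcp [508.7 177.2  94.2] x-axis [ 0.008 -0.002 -1.   ] jawyaw -95.1 J1,J6 [ 13.9 109.1] gap 50.6 F [ 0.  -0.3 -1.9]
(663.4, 97.5, 60, -72.8) -> [  35.6   65.5 -161. ] turn -22.3 (or +-180) J1new 8.4
```

Request:
move_arm(deltas=[[[0,65,-163],-22.3],[[0,65,-163],-22.3],[[0,65,-163],-22.3],[[0,65,-163],-22.3],[[0,65,-163],-22.3],[[20,65,-163],-22.3],[[36,65,-163],-22.3],[[36,65,-163],-22.3],[[36,65,-163],-22.3]])

```text
time: 15.45
tool_pos: [665.3, 98.1, 59.6]
tcp_rot: [148.1, 89.5, -14.7]
ft_force: [0.2, 0.5, -1.3]
finger_gap: 50.5
```

```bash
python3 - <<'E'
from plan import *
plan((665.3,98.1,20.3,-72.8))
im,_=shot("side","s5")
D=np.load("pics/s5.npz");w=D["w"];im=D["im"].astype(int)
a=np.radians(17.2);ex=np.array([np.cos(a),np.sin(a)]);ey=np.array([-ex[1],ex[0]]);c=np.array([665.3,96.9])
u=(w[...,:2]-c)@ex;v=(w[...,:2]-c)@ey;z=w[...,2]
am=(im[...,0]>1.5*im[...,2])&(im[...,0]>90)&(abs(u)<60)&(abs(v)<32)&(z>35)&(z<88)
top=am&(z>71);face=am&(z<66)
print(am.sum(),np.round(np.percentile(z[am],[5,50,95])))
print("top u",np.round(np.percentile(u[top],[1,5,50,95,99]),1),"v",np.round(np.percentile(v[top],[1,5,50,95,99]),1))
print("low u",np.round(np.percentile(u[face],[5,25,50,75,95]),1),"v",np.round(np.percentile(v[face],[1,5,25,50,90]),1))
cv2.imwrite("pics/c5.png",cv2.resize(cv2.imread("pics/s5.png")[100:210,210:330],None,fx=5,fy=5,interpolation=cv2.INTER_CUBIC))
E
```

```text
t 15.45 tcp [665.3  98.1  59.6] x-axis [ 0.008 -0.002 -1.   ] jawyaw -72.8 J1,J6 [ 4.1 77. ] gap 50.5 F [ 0.2  0.5 -1.3]
(665.3, 98.1, 20.3, -72.8) -> [39.3 -0.2  0.3] turn -0.0 (or +-180) J1new 8.4
320 [62. 75. 80.]
top u [-47.5 -45.1 -13.4  25.1  34.1] v [-28.8 -25.1   2.4  22.6  25.1]
low u [-47.8 -45.9 -42.8 -37.7 -13.9] v [-28.1 -27.6 -25.5 -16.1  17.1]
```

View pics/c5.png

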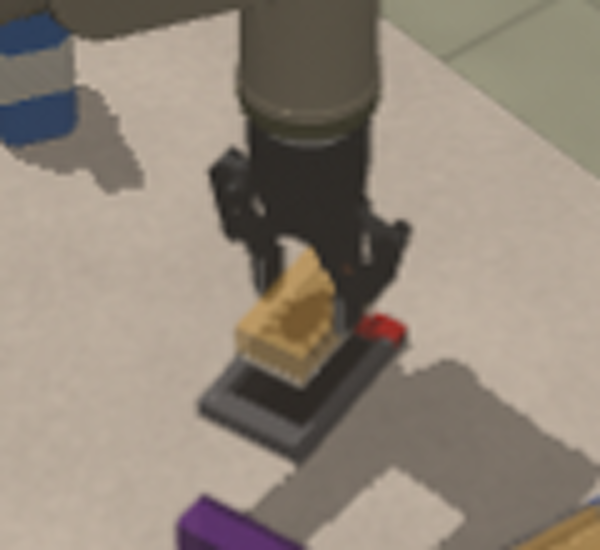

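The rear face is at −45 mm and the sides at about ±26 mm in tray axes, so the block is aligned. Lower it.

Request:
move_arm(deltas=[[[10,0,0],0],[[25,0,0],0],[[31,0,0],0],[[35,0,0],0],[[38,0,0],0],[[38,0,0],0]])

```text
time: 16.25
tool_pos: [666.1, 97.9, 22.2]
tcp_rot: [150.1, 89.5, -12.7]
ft_force: [-0.9, 1.8, -2.1]
finger_gap: 50.4
```

Request:
move_arm(deltas=[[[1,0,0],0],[[1,0,0],0],[[1,0,0],0],[[0,0,0],0]], jaw=0.7)

```text
time: 16.75
tool_pos: [666.2, 97.9, 22.3]
tcp_rot: [150.4, 89.5, -12.4]
ft_force: [0.5, 0.2, 0.5]
finger_gap: 72.4
```

Request:
move_arm(deltas=[[[-30,0,0],0],[[-80,0,0],0],[[-120,0,0],0],[[-120,0,0],0],[[-120,-120,200],0],[[-120,-120,200],0],[[-120,-120,200],0],[[-120,-120,200],0],[[-120,-120,200],0]], jaw=1)

```text
time: 17.88
tool_pos: [435.0, 154.2, 138.5]
tcp_rot: [141.5, 89.6, -21.2]
ft_force: [0.2, -0.3, -0.1]
finger_gap: 85.3
```

```bash
python3 - <<'E'
from plan import *
from meas import rep
shot("top","t6")
rep("t6",212,260,110,176,24,44,"beetle in red tray")
rep("t6",212,260,110,176,11,44,"red tray all")
rep("t6",298,342,120,180,24,44,"snail in blue tray")
plan()
cv2.imwrite("pics/c6.png",cv2.resize(cv2.imread("pics/t6.png")[90:260,100:410],None,fx=2.5,fy=2.5,interpolation=cv2.INTER_CUBIC))
E
```

```text
beetle in red tray n 587 rect c [663.   96.4] size [91.2 51.9] ang 17.4 z pct [31.8 35.1 37.6]
    red 142 [712.5 114.8  16.6]
red tray all n 1153 rect c [661.7  97.7] size [135.7  82.2] ang 17.5 z pct [12.8 28.5 37.1]
    red 142 [712.5 114.8  16.6]
snail in blue tray n 578 rect c [ 670.6 -143.8] size [91.3 51.9] ang 175.0 z pct [31.8 34.8 37.6]
    blue 79 [ 727.6 -142.4   15.1]
t 17.93 tcp [437.1 154.  139.4] x-axis [ 0.009 -0.002 -1.   ] jawyaw -72.7 J1,J6 [13.3 86. ] gap 85.4 F [0.3 0.8 0.4]
```

View pics/c6.png

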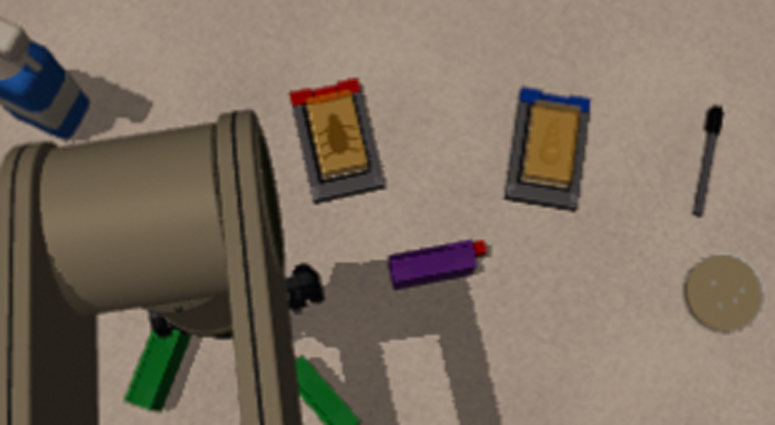

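Both blocks are seated at tray height (top about 36 mm after the bias), their angles match the trays within 0.2°, and the gripper is open and clear.

Request:
move_arm(deltas=[[[0,0,0],0],[[0,0,0],0],[[0,0,0],0],[[0,0,0],0]])

```text
time: 18.42
tool_pos: [437.4, 153.8, 139.3]
tcp_rot: [147.2, 89.5, -15.5]
ft_force: [0.5, 0.8, -0.2]
finger_gap: 85.5
```

```bash
python3 -c "
from bench import r
print(r.hand_in())"
```

```text
the job is handed in; nothing more can be done
None
```

Both blocks are in their trays, and I handed the job in at about 18.4 s of the 72 s allowed. The hand-in reports no verdict. I pushed the red-tab block over onto its white back, carried the blue-tab block to the blue tray with a half turn, then carried the red-tab block to the red tray.

The last top-camera check showed:

| Block | Centre offset from tray | Angle vs tray | Top height (bench reads −1.2 mm; 36 expected) |
|---|---|---|---|
| Beetle (red tray) | about 1.3 mm in x and in y | within 0.2° | 35.1 mm |
| Snail (blue tray) | about 0.3 mm | within 0.2° | 34.8 mm |

- **Placement:** both tabs were in their slots, the gripper was open and clear, and the wrist force was about zero.
- **Other objects:** the arm never went near the dishes, spray bottle or marker. The last picture shows the bottle, marker and right dish; the arm hid the left dish, and I did not measure any of them again.
- **Disagreements:** the side camera differed from the top one by 1 to 3 mm, within their 2 mm calibrations. One side-camera fit of the seated snail block came out about 10 mm off and oversized (111 mm against 90 mm). I took that as the fit picking up stray pixels, because the top camera and the picture agreed it was seated.

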